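# Slide the glue pot to the red ring behind its guard

## Robot

A 6-joint arm with a two-finger parallel gripper is mounted at the origin on the work surface. World frame = base frame: x ahead of the robot, y to its left, z up, the work surface at z = 0. Lengths are in m, angles in degrees, forces in N, time in s.
With the tool pointing down it reaches from about 0.25 to 0.725 m from the base axis. Payload 9.7 kg.
Tool frame: the origin (TCP) lies at the centre of the arm's flange, where the gripper is bolted on; the fingertips stand 173 mm ahead of it and the grasp point (between the pads) lies 155 mm ahead of it (bot.grasp_offset is the distance from the TCP to the grasp point, in m); z points along the fingers, y is the direction in which the jaws open and shut (so a half turn about z gives the same grasp; the last joint's range is limited). The gripper opens to 85 mm and grips with 20 to 120 N. Pads are 22 mm wide; open, the fingers measure 114 mm over their backs; the gripper's body (76 mm by 85 mm) begins 54 mm behind the grasp point. The pads swing forward as they close: fully open they stand 13 mm farther back than shut.
Start: joints at [-65.374, 4.979, 10.078, 95.1, 0, 90], TCP at [0.229, -0.5, 0.405] pointing down, gripper open.
Joint ranges: [-179.16, 179.16], [-48.56, 103.87], [-65.8, 70.77], [-126.05, 130.52], [-82.76, 87.17], [-180, 180]. Speed limits (degrees/s): [127.2, 127.2, 147.25, 180, 180, 180].

## Interface

Orientations are given as [roll, pitch, yaw] about the fixed x, y, z axes, in that order (R = Rz(yaw) Ry(pitch) Rx(roll)).
In Python, from workcell import bot, camera gives the robot as it stands.
- The arm moves only by the tool drive_tool, never from a script. Its argument "deltas" is a list of rows, each an object of numbers: "dx", "dy", "dz": the shift along the tool's x, y, z in cm; "spin": the turn about the tool's z in degrees; "fingers": the finger opening in cm, from 0 to 8.54. In form: [{"dx": .., "dy": .., "dz": .., "spin": .., "fingers": ..}, ...]. A call has exactly 8 rows; each row is the pose to reach, as a shift and turn from the pose commanded when the call began, along the tool's axes at that moment; what a row does not reach only later rows make up. A row lasts 1/8 s, in which the tool goes at most 62.5 mm and 10.7 degrees, less where a joint would pass 70% of its speed; a pose out of reach is approached as far as the arm can. A call with a gripper value outside its range is refused whole. The fingers move at their own pace and stop on an object; "force" is the grip in N (left out, the last holds). Time passes only in rows, so rows that repeat a pose let the fingers close, or fill a call up. It gives the time, the measured TCP pose, the force and the opening at its end, in the units of the state.
- bot.get_obs(): the state, without advancing time (a new reading comes with each control period).
- camera(name): name is "scene" or "top" or "wrist"; returns a dict with "image" (480x640x3 uint8, blue, green, red), "intrinsics" (3x3 intrinsics, pixels), "dist" ([k1, k2, p1, p2, k3] as OpenCV has them; the pictures are not rectified), "T" (4x4, takes a point from camera to world coordinates). Camera axes: x right, y down, z forward; pixel columns grow to the right and rows downward; lengths in m; the calibration is good to about 2 mm. A picture is of the moment at which its call begins. There is no depth.
- bot.job_done(): hands the job in, once; it reports no verdict.
The state is a dict: "time": time; "q": joint angles; "qd": joint speeds; "joint_efforts": joint torques, N m; "ee_pos": TCP position; "tcp_rot": TCP orientation; "wrist_force": force on the tool from outside, world axes, zero at the start; "torque": the same for the moment, N m; "opening": finger opening in m.
Only numpy, scipy, OpenCV 4.12 (cv2) and the standard library are available. Lean on these libraries where they do the work, as an engineer would, in place of code of your own. Each camera call takes 0.05 s, during which the arm holds its last target.

## Task

In the shoemaker's workshop, slide the clear guard in front of the warming plate all the way open, then slide the lidded glue pot along the plate, without lifting or tipping it, from the white ring until it stands centred inside the red ring. Then slide the guard fully shut again, let go, and leave everything else where it stands.

Things in the scene. Friction and masses are not known exactly. Their poses are not given: they have to be found in the camera images.
- stove: fixed warming plate: dark steel on a grey base, top 35 mm above the table, x -80 to +130 mm and y +-180 mm in its own frame. Origin on the table surface, midway between the two marked places. Its -x side (front) faces the robot; its +y is the way the guard opens. The guard's track lies on the table at x = -165 mm, y -155 to +455 mm, 10 mm high (30 mm at its end stops).
- rack_front (a point): middle of the front rod of the drying rack over the plate: five 8 mm steel rods along y, 380 mm long, at x = -100, -50, 0, 50, 100 mm in the stove's frame, 200 mm above the table, on two rear posts (x = 120, y = +-190 mm); this point is at x = -100. The front is free: the pot can be reached only from the front, under this rod, with the tool leaning.
- guard (a joint): travel of the guard along the stove's +y, m: 0 = fully shut (in front of both rings), 0.30 = fully open; it may start a little open; slides with about 2 N friction and stays where left
- guard_grip (a point): point on the guard's grip, an upright black block 18 (x) x 20 (y) mm, from 42 mm below this point to 18 mm above it, in front of the guard's upper edge. Moves with the guard; with the guard shut it is at x = -197, y = 0, z = 160 mm in the stove's frame. The guard: clear pane in a yellow frame, 280 mm long, centred on the grip, 10 mm thick, 32 mm behind this point, top 150 mm above the table.
- pot: loose lidded steel glue pot, 0.6 kg, 100 mm diameter, blue lid of 104 mm from 56 to 64 mm, low lid knob up to 72 mm. Origin at the centre of its underside, z up. A wooden bar handle runs along its -x (towards the robot), from 50 to 125 mm from the origin, 16 mm wide (y), 14 mm tall, its centreline 48 mm above the pot's underside.
- pot_grip (a point): point on the centreline of the pot's wooden handle, 108 mm from the pot's axis, 17 mm from the handle's end
- ring_red: red ring painted flat on the plate, 108 mm inner, 120 mm outer diameter, where the pot must go. Origin at its centre, on the plate's top. It may be the left or the right one.
- ring_white: white ring of the same size, where the pot starts; about 130 mm from the red one
- wax_tin: loose brass tin, 44 mm diameter, 30 mm high, standing at the back of the plate behind the rings; bystander. Origin at the centre of its underside
- shoe: loose black shoe, 270 x 80 mm, 62 mm high, right of the plate; bystander
- pen_jar: loose steel jar of brushes and pens, 72 mm diameter, 85 mm (pens to 160 mm) high, left behind the guard's track; bystander
- cleaner: loose white bottle with a blue cap, 60 mm diameter, 160 mm high, left; bystander
- spool: loose orange thread spool, 48 mm diameter, 50 mm high, left of the plate, behind the track; bystander

How it is judged:
By the outcome, as a careful person would: the job done as asked, in the order asked, and still so for the second after the job is handed in, with the robot touching nothing.
It also fails if it takes over 67 s, if anything falls off the work surface, if the arm or the gripper's body presses on something with over 40 N, if the wrist force passes 120 N, or if a joint passes its speed limit or range.

## Working session

There is one attempt and no reset: what is moved stays moved. The work goes in short steps, Python scripts to look and compute and a tool call to move; the robot and the scene stay as the last step left them, time stands still between calls to the robot, and variables do not carry over. Pictures are saved under pics/ and viewed, and the job is handed in when it is done.

Besides the shell and the picture viewer there is one more tool, called after "Emit:" as name(argument=value, ...), one argument or row to a line, values as JSON. drive_tool: Moves the arm, as the interface text tells. Its arguments: {"type":"object","properties":{"deltas":{"type":"array"},"force":{"type":"number"}},"required":["deltas"]}

```bash
ls; mkdir -p pics
cat > h.py <<'E'
import numpy as np,cv2,pickle
def snap(names,tag):
    from workcell import camera
    out={}
    for n in names:
        c=camera(n); c={k:(np.array(v)) for k,v in c.items()}
        cv2.imwrite(f'pics/{tag}_{n}.png',c['image']); pickle.dump(c,open(f'pics/{tag}_{n}.pkl','wb')); out[n]=c
    return out
def load(tag,n): return pickle.load(open(f'pics/{tag}_{n}.pkl','rb'))
def ray(c,uv):
    uv=np.array(uv,float).reshape(-1,1,2)
    p=cv2.undistortPoints(uv,c['intrinsics'],c['dist']).reshape(-1,2)
    d=np.c_[p,np.ones(len(p))]@c['T'][:3,:3].T
    return c['T'][:3,3],d
def plane(c,uv,z):
    o,d=ray(c,uv); t=(z-o[2])/d[:,2]; return o+d*t[:,None]
def proj(c,P):
    T=np.linalg.inv(c['T']); r,_=cv2.Rodrigues(T[:3,:3])
    return cv2.projectPoints(np.array(P,float).reshape(-1,1,3),r,T[:3,3],c['intrinsics'],c['dist'])[0].reshape(-1,2)
E
python3 - <<'E'
from h import *
from workcell import bot
print({k:v for k,v in bot.get_obs().items()},[a for a in dir(bot) if a[0]!='_'])
o=snap(['scene','top'],'a')
for n in o: print(n,o[n]['T'].round(3).tolist(),o[n]['intrinsics'].tolist())
E
```

```text
pics
{'time': 0.0, 'q': array([-6.53745294e+01,  5.01226394e+00,  1.00317116e+01,  9.50995712e+01,
       -2.17932470e-05,  8.99991132e+01]), 'qd': array([ 0.1478435 ,  0.11473451, -0.00214356, -0.00153011,  0.13449943,
       -0.04422018]), 'joint_efforts': array([ 2.22217066e-03, -5.20387745e+01,  4.64806902e+01,  1.63781794e-02,
        1.90943103e-05, -1.01377458e-05]), 'ee_pos': array([ 0.22917575, -0.499976  ,  0.40394718]), 'tcp_rot': array([-1.79919876e+02,  2.05531202e-05,  2.46263574e+01]), 'wrist_force': array([ 0.98030822, -0.58118001,  1.04870433]), 'torque': array([0.02868303, 0.00681478, 0.00795625]), 'opening': 0.08539825910340475} ['PlanningError', 'get_obs', 'grasp_offset', 'job_done']
scene [[0.602, 0.56, -0.569, 1.159], [0.798, -0.427, 0.425, -0.426], [-0.005, -0.71, -0.704, 0.83], [0.0, 0.0, 0.0, 1.0]] [[442.8991104710702, 0.0, 319.3235287179569], [0.0, 442.8991104710702, 240.77273309077086], [0.0, 0.0, 1.0]]
top [[-0.018, -0.992, 0.122, 0.474], [-1.0, 0.015, -0.02, 0.019], [0.018, -0.123, -0.992, 1.384], [0.0, 0.0, 0.0, 1.0]] [[504.95070061932245, 0.0, 310.98354567382967], [0.0, 504.95070061932245, 233.12389052374567], [0.0, 0.0, 1.0]]
```

View pics/a_scene.png

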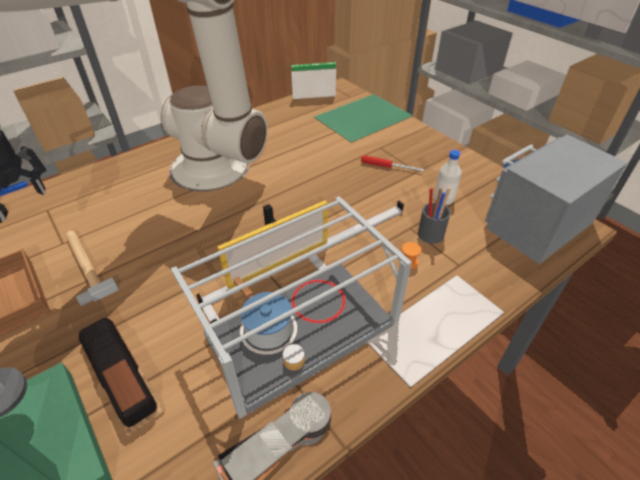

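View pics/a_top.png

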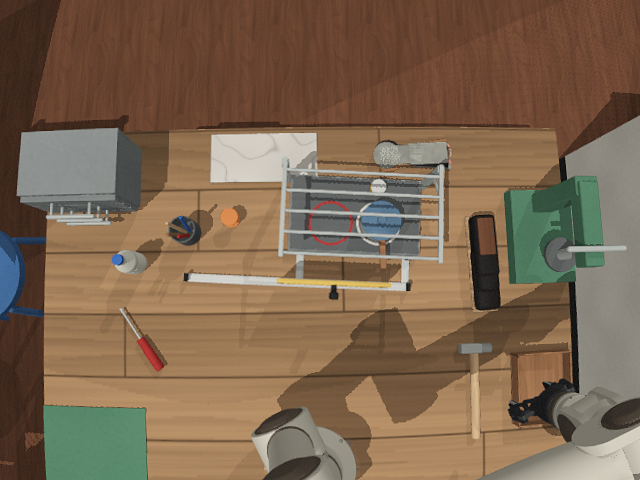

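Run:
```python
from h import *
c=load('a','top'); im=c['image']
cv2.imwrite('pics/a_zoom.png',cv2.resize(im[130:310,170:460],None,fx=2.7,fy=2.7,interpolation=cv2.INTER_CUBIC))
s=load('a','scene'); cv2.imwrite('pics/a_zoom2.png',cv2.resize(s['image'][180:420,160:440],None,fx=2.5,fy=2.5,interpolation=cv2.INTER_CUBIC))
for n,cc in (('top',c),('scene',s)):
    hsv=cv2.cvtColor(cc['image'],cv2.COLOR_BGR2HSV)
    m=((hsv[...,0]<8)|(hsv[...,0]>172))&(hsv[...,1]>150)&(hsv[...,2]>90)
    m=m.astype(np.uint8)
    x0,x1,y0,y1=(300,360,190,255) if n=='top' else (285,352,270,330)
    mm=np.zeros_like(m); mm[y0:y1,x0:x1]=m[y0:y1,x0:x1]
    ys,xs=np.nonzero(mm); P=plane(cc,np.c_[xs,ys],.035)
    # circle fit
    A=np.c_[2*P[:,:2],np.ones(len(P))]; sol=np.linalg.lstsq(A,(P[:,:2]**2).sum(1),rcond=None)[0]
    print(n,len(P),sol[:2],'r',np.sqrt(sol[2]+sol[:2]@sol[:2]))
    b=((hsv[...,0]>95)&(hsv[...,0]<125)&(hsv[...,1]>100)&(hsv[...,2]>60)).astype(np.uint8)
    k,l,st,ce=cv2.connectedComponentsWithStats(b)
    for i in range(1,k):
        if st[i,4]>100: print(n,'blue',st[i],ce[i],plane(cc,ce[i],.099))
    yl=((hsv[...,0]>20)&(hsv[...,0]<30)&(hsv[...,1]>170)&(hsv[...,2]>120)).astype(np.uint8)
    ys,xs=np.nonzero(yl);print(n,'yellow',xs.min(),xs.max(),ys.min(),ys.max())
```

```text
top 182 [ 0.66870366 -0.0610795 ] r 0.05720398034857803
top blue [   0  231   46   90 2067] [ 13.62506047 274.62747944] [[0.53385653 0.78594753 0.099     ]]
top blue [112 254  12  11 104] [117.01923077 259.16346154] [[0.57278803 0.49547875 0.099     ]]Traceback (most recent call last):
  File "<stdin>", line 20, in <module>
    return umr_minimum(a, axis, None, out, keepdims, initial, where)
ValueError: zero-size array to reduction operation minimum which has no identity
```

View pics/a_zoom.png

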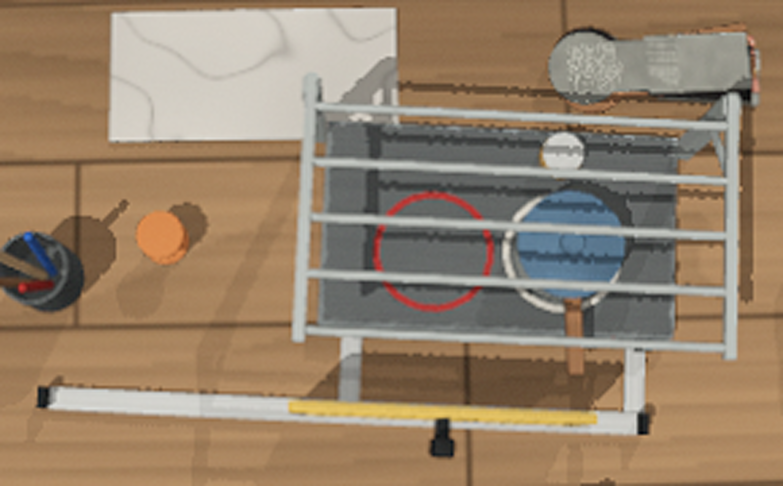

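View pics/a_zoom2.png

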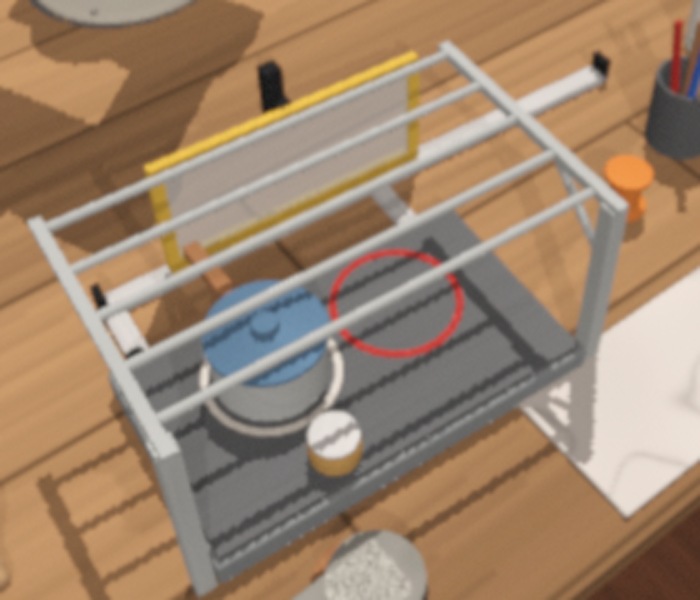

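Run:
```python
from h import *
c=load('a','top');s=load('a','scene')
z=lambda u,v:(170+(u+.5)/2.7-.5,130+(v+.5)/2.7-.5)
z2=lambda u,v:(160+(u+.5)/2.5-.5,180+(v+.5)/2.5-.5)
f=lambda a,b,h:(plane(c,z(*a),h)[0],plane(c,z(*b),h)[0])
for nm,a,b,h in [('front',(306,331),(727,350),.2),('rear',(318,107),(727,127),.2),('mid',(318,217),(727,237),.2),('track',(50,397),(636,423),.01),('yel',(289,407),(596,419),.15),('plate front',(320,327),(675,338),.035)]:
    A,B=f(a,b,h); d=A-B; print(nm,A.round(4),B.round(4),'len',np.linalg.norm(d).round(4),'yaw',np.degrees(np.arctan2(-d[0],d[1])).round(2))
print('scene front rod',plane(s,z2(38,226),.2),plane(s,z2(446,48),.2))
print('scene yellow',plane(s,z2(150,170),.15),plane(s,z2(413,57),.15))
print('grip top: top',plane(c,z(441,448),.178),'scene',plane(s,z2(270,68),.178))
for n,cc,roi in (('top',c,(345,410,185,245)),('scene',s,(235,300,285,340))):
    hsv=cv2.cvtColor(cc['image'],cv2.COLOR_BGR2HSV)
    b=((hsv[...,0]>95)&(hsv[...,0]<125)&(hsv[...,1]>70)&(hsv[...,2]>50)).astype(np.uint8)
    m=np.zeros_like(b);x0,x1,y0,y1=roi;m[y0:y1,x0:x1]=b[y0:y1,x0:x1]
    m=cv2.morphologyEx(m,cv2.MORPH_CLOSE,np.ones((9,9)))
    cn=max(cv2.findContours(m,0,1)[0],key=cv2.contourArea)
    h=cv2.convexHull(cn).reshape(-1,2)
    P=plane(cc,h,.097)[:,:2]
    print(n,'lid',cv2.minEnclosingCircle(P.astype(np.float32)), P.min(0),P.max(0))
# knob
print('knob',plane(c,z(572,242),.107),plane(s,z2(264,322),.107))
print('handle',plane(c,z(573,304),.09),plane(c,z(575,372),.09), 'sc',plane(s,z2(193,248),.09))
print('tin',plane(c,z(563,150),.065),plane(s,z2(334,430),.065))
```

```text
front [0.5761 0.0608 0.2   ] [ 0.5528 -0.3095  0.2   ] len 0.371 yaw -3.59
rear [0.7759 0.048  0.2   ] [ 0.754  -0.3199  0.2   ] len 0.3686 yaw -3.41
mid [0.6765 0.0491 0.2   ] [ 0.6536 -0.3144  0.2   ] len 0.3642 yaw -3.6
track [0.5293 0.3273 0.01  ] [ 0.4933 -0.2648  0.01  ] len 0.5932 yaw -3.48
yel [0.5118 0.0787 0.15  ] [ 0.4958 -0.1993  0.15  ] len 0.2785 yaw -3.3
plate front [0.594  0.0527 0.035 ] [ 0.5769 -0.3025  0.035 ] len 0.3556 yaw -2.76
scene front rod [[ 0.54698694 -0.31211624  0.2       ]] [[0.56955305 0.06728285 0.2       ]]
scene yellow [[ 0.49674362 -0.19912264  0.15      ]] [[0.51415544 0.0729145  0.15      ]]
grip top: top [[ 0.47263192 -0.05597647  0.178     ]] scene [[ 0.47429839 -0.06018829  0.178     ]]
top lid ((0.6647918224334717, -0.19120396673679352), 0.05235821008682251) [ 0.61479015 -0.23993426] [ 0.71479356 -0.14017874]
scene lid ((0.6658498048782349, -0.1932218372821808), 0.051481835544109344) [ 0.61536011 -0.24419949] [ 0.7162862  -0.14193288]
knob [[ 0.66487426 -0.18975487  0.107     ]] [[ 0.66362989 -0.19279961  0.107     ]]
handle [[ 0.60727227 -0.19137649  0.09      ]] [[ 0.54201012 -0.19112469  0.09      ]] sc [[ 0.5465795  -0.19438579  0.09      ]]
tin [[ 0.76362416 -0.19106764  0.065     ]] [[ 0.75680385 -0.19113424  0.065     ]]
```

Emit:
drive_tool(
  deltas=[
    {"dx": 4.3,"dy": -2.8,"dz": -0.6,"spin": 3.5},
    {"dx": 8.6,"dy": -5.7,"dz": -1.2,"spin": 7},
    {"dx": 13,"dy": -8.5,"dz": -1.8,"spin": 10.5},
    {"dx": 17.3,"dy": -11.4,"dz": -2.4,"spin": 14},
    {"dx": 21.6,"dy": -14.2,"dz": -3,"spin": 17.5},
    {"dx": 26,"dy": -17,"dz": -3.6,"spin": 21},
    {"dx": 30.3,"dy": -19.9,"dz": -4.2,"spin": 24.5},
    {"dx": 34.6,"dy": -22.7,"dz": -4.8,"spin": 28},
  ],
)

```text
validation failed for argument at $.de...
```

Emit:
drive_tool(
  deltas=[
    {"dx": 4.3,"dy": -2.8,"dz": -0.6,"spin": 3.5,"fingers": 8},
    {"dx": 8.6,"dy": -5.7,"dz": -1.2,"spin": 7,"fingers": 8},
    {"dx": 13,"dy": -8.5,"dz": -1.8,"spin": 10.5,"fingers": 8},
    {"dx": 17.3,"dy": -11.4,"dz": -2.4,"spin": 14,"fingers": 8},
    {"dx": 21.6,"dy": -14.2,"dz": -3,"spin": 17.5,"fingers": 8},
    {"dx": 26,"dy": -17,"dz": -3.6,"spin": 21,"fingers": 8},
    {"dx": 30.3,"dy": -19.9,"dz": -4.2,"spin": 24.5,"fingers": 8},
    {"dx": 34.6,"dy": -22.7,"dz": -4.8,"spin": 28,"fingers": 8},
  ],
)

```text
time: 1.1
ee_pos: [0.4497, -0.1478, 0.4527]
tcp_rot: [-180.0, 0.0, -3.5]
wrist_force: [1.2, -0.0, 0.5]
opening: 0.0798
```

Emit:
drive_tool(
  deltas=[
    {"dx": 6,"dy": 0,"dz": 0,"spin": 0,"fingers": 8},
    {"dx": 12,"dy": 0,"dz": 0,"spin": 0,"fingers": 8},
    {"dx": 18,"dy": 0,"dz": 0,"spin": 0,"fingers": 8},
    {"dx": 24,"dy": 0,"dz": 0,"spin": 0,"fingers": 8},
    {"dx": 30,"dy": 0,"dz": 0,"spin": 0,"fingers": 8},
    {"dx": 36,"dy": 0,"dz": 0,"spin": 0,"fingers": 8},
    {"dx": 42,"dy": 0,"dz": 0,"spin": 0,"fingers": 8},
    {"dx": 48,"dy": 0,"dz": 0,"spin": 0,"fingers": 8},
  ],
)

```text
time: 2.1
ee_pos: [0.7837, -0.1569, 0.4031]
tcp_rot: [179.6, -2.7, -3.4]
wrist_force: [-0.3, 0.8, 1.1]
opening: 0.08
```

Run:
```python
from workcell import bot
o=bot.get_obs(); print(o['q'].round(2),o['ee_pos'].round(4),o['tcp_rot'].round(3))
```

```text
[-11.32  49.15  70.67 108.82   0.   172.04] [ 0.7837 -0.1569  0.4031] [179.626  -2.673  -3.355]
```

Emit:
drive_tool(
  deltas=[
    {"dx": 4,"dy": 0,"dz": -4,"spin": 0,"fingers": 8},
    {"dx": 8,"dy": 0,"dz": -8,"spin": 0,"fingers": 8},
    {"dx": 12,"dy": 0,"dz": -12,"spin": 0,"fingers": 8},
    {"dx": 16,"dy": 0,"dz": -16,"spin": 0,"fingers": 8},
    {"dx": 20,"dy": 0,"dz": -20,"spin": 0,"fingers": 8},
    {"dx": 24,"dy": 0,"dz": -24,"spin": 0,"fingers": 8},
    {"dx": 28,"dy": 0,"dz": -28,"spin": 0,"fingers": 8},
    {"dx": 32,"dy": 0,"dz": -32,"spin": 0,"fingers": 8},
  ],
)

```text
time: 3.1
ee_pos: [0.7546, -0.1288, 0.473]
tcp_rot: [179.3, -5.9, -3.3]
wrist_force: [0.3, 0.2, -0.2]
opening: 0.0798
```

Run:
```python
from workcell import bot
o=bot.get_obs(); print(o['q'].round(2),o['ee_pos'].round(4),o['tcp_rot'].round(3))
```

```text
[-9.6800e+00  4.4010e+01  7.0710e+01  1.1078e+02 -8.0000e-02  1.7370e+02] [ 0.7546 -0.1288  0.473 ] [179.264  -5.879  -3.338]
```

Emit:
drive_tool(
  deltas=[
    {"dx": 90,"dy": 0,"dz": -45,"spin": 0,"fingers": 8},
    {"dx": 90,"dy": 0,"dz": -45,"spin": 0,"fingers": 8},
    {"dx": 90,"dy": 0,"dz": -45,"spin": 0,"fingers": 8},
    {"dx": 90,"dy": 0,"dz": -45,"spin": 0,"fingers": 8},
    {"dx": 90,"dy": 0,"dz": -45,"spin": 0,"fingers": 8},
    {"dx": 90,"dy": 0,"dz": -45,"spin": 0,"fingers": 8},
    {"dx": 90,"dy": 0,"dz": -45,"spin": 0,"fingers": 8},
    {"dx": 90,"dy": 0,"dz": -45,"spin": 0,"fingers": 8},
  ],
)

```text
time: 4.1
ee_pos: [0.774, -0.1007, 0.4735]
tcp_rot: [179.0, -9.0, -3.3]
wrist_force: [0.7, 0.2, 0.7]
opening: 0.0801
```

Run:
```python
from workcell import bot
o=bot.get_obs(); print(o['q'].round(2),o['ee_pos'].round(4),o['tcp_rot'].round(3))
```

```text
[ -7.36  44.11  70.71 107.51  -0.33 175.98] [ 0.774  -0.1007  0.4735] [179.029  -9.038  -3.288]
```

Emit:
drive_tool(
  deltas=[
    {"dx": 90,"dy": 0,"dz": -30,"spin": 0,"fingers": 8},
    {"dx": 90,"dy": 0,"dz": -30,"spin": 0,"fingers": 8},
    {"dx": 90,"dy": 0,"dz": -30,"spin": 0,"fingers": 8},
    {"dx": 90,"dy": 0,"dz": -30,"spin": 0,"fingers": 8},
    {"dx": 90,"dy": 0,"dz": -30,"spin": 0,"fingers": 8},
    {"dx": 90,"dy": 0,"dz": -30,"spin": 0,"fingers": 8},
    {"dx": 90,"dy": 0,"dz": -30,"spin": 0,"fingers": 8},
    {"dx": 90,"dy": 0,"dz": -30,"spin": 0,"fingers": 8},
  ],
)

```text
time: 5.1
ee_pos: [0.809, -0.0839, 0.451]
tcp_rot: [178.9, -12.3, -3.2]
wrist_force: [-0.7, -1.1, -0.7]
opening: 0.0802
```

Run:
```python
from workcell import bot
o=bot.get_obs(); print(o['q'].round(2),o['ee_pos'].round(4),o['tcp_rot'].round(3))
```

```text
[ -5.84  46.04  70.71 102.35  -0.58 177.45] [ 0.809  -0.0839  0.451 ] [178.866 -12.286  -3.228]
```

Emit:
drive_tool(
  deltas=[
    {"dx": 90,"dy": 0,"dz": -35,"spin": 0,"fingers": 8},
    {"dx": 90,"dy": 0,"dz": -35,"spin": 0,"fingers": 8},
    {"dx": 90,"dy": 0,"dz": -35,"spin": 0,"fingers": 8},
    {"dx": 90,"dy": 0,"dz": -35,"spin": 0,"fingers": 8},
    {"dx": 90,"dy": 0,"dz": -35,"spin": 0,"fingers": 8},
    {"dx": 90,"dy": 0,"dz": -35,"spin": 0,"fingers": 8},
    {"dx": 90,"dy": 0,"dz": -35,"spin": 0,"fingers": 8},
    {"dx": 90,"dy": 0,"dz": -35,"spin": 0,"fingers": 8},
  ],
)

```text
time: 6.1
ee_pos: [0.819, -0.0711, 0.4624]
tcp_rot: [178.7, -15.6, -3.2]
wrist_force: [0.5, 0.3, 0.2]
opening: 0.08
```

Emit:
drive_tool(
  deltas=[
    {"dx": 90,"dy": 0,"dz": -35,"spin": 0,"fingers": 8},
    {"dx": 90,"dy": 0,"dz": -35,"spin": 0,"fingers": 8},
    {"dx": 90,"dy": 0,"dz": -35,"spin": 0,"fingers": 8},
    {"dx": 90,"dy": 0,"dz": -35,"spin": 0,"fingers": 8},
    {"dx": 90,"dy": 0,"dz": -35,"spin": 0,"fingers": 8},
    {"dx": 90,"dy": 0,"dz": -35,"spin": 0,"fingers": 8},
    {"dx": 90,"dy": 0,"dz": -35,"spin": 0,"fingers": 8},
    {"dx": 90,"dy": 0,"dz": -35,"spin": 0,"fingers": 8},
  ],
)

```text
time: 7.1
ee_pos: [0.8205, -0.0618, 0.4848]
tcp_rot: [178.7, -18.9, -3.1]
wrist_force: [0.3, -0.3, 0.4]
opening: 0.0799
```

Emit:
drive_tool(
  deltas=[
    {"dx": 90,"dy": 0,"dz": -30,"spin": 0,"fingers": 8},
    {"dx": 90,"dy": 0,"dz": -30,"spin": 0,"fingers": 8},
    {"dx": 90,"dy": 0,"dz": -30,"spin": 0,"fingers": 8},
    {"dx": 90,"dy": 0,"dz": -30,"spin": 0,"fingers": 8},
    {"dx": 90,"dy": 0,"dz": -30,"spin": 0,"fingers": 8},
    {"dx": 90,"dy": 0,"dz": -30,"spin": 0,"fingers": 8},
    {"dx": 90,"dy": 0,"dz": -30,"spin": 0,"fingers": 8},
    {"dx": 90,"dy": 0,"dz": -30,"spin": 0,"fingers": 8},
  ],
)

```text
time: 8.1
ee_pos: [0.8253, -0.0558, 0.5026]
tcp_rot: [178.6, -22.3, -3.0]
wrist_force: [-0.6, 0.8, 0.1]
opening: 0.0799
```

Run:
```python
from workcell import bot
o=bot.get_obs(); print(o['q'].round(2),o['ee_pos'].round(4),o['tcp_rot'].round(3))
```

```text
[ -3.71  43.09  70.71  95.29  -1.14 179.33] [ 0.8253 -0.0558  0.5026] [178.587 -22.314  -2.989]
```

Emit:
drive_tool(
  deltas=[
    {"dx": 90,"dy": 0,"dz": -30,"spin": -8,"fingers": 8},
    {"dx": 90,"dy": 0,"dz": -30,"spin": -16,"fingers": 8},
    {"dx": 90,"dy": 0,"dz": -30,"spin": -24,"fingers": 8},
    {"dx": 90,"dy": 0,"dz": -30,"spin": -32,"fingers": 8},
    {"dx": 90,"dy": 0,"dz": -30,"spin": -40,"fingers": 8},
    {"dx": 90,"dy": 0,"dz": -30,"spin": -48,"fingers": 8},
    {"dx": 90,"dy": 0,"dz": -30,"spin": -54,"fingers": 8},
    {"dx": 90,"dy": 0,"dz": -30,"spin": -60,"fingers": 8},
  ],
)

```text
time: 9.1
ee_pos: [0.8222, -0.0509, 0.5299]
tcp_rot: [156.7, -11.3, 59.3]
wrist_force: [-0.2, -0.4, -0.3]
opening: 0.0799
```

```bash
cat >> h.py <<'E'
from scipy.spatial.transform import Rotation as Ro
def st():
    from workcell import bot
    o=bot.get_obs(); R=Ro.from_euler('xyz',o['tcp_rot'],degrees=True).as_matrix()
    p=np.array(o['ee_pos']); g=p+.155*R[:,2]
    print('t',round(o['time'],2),'q',np.round(o['q'],1),'p',p.round(4),'rpy',np.round(o['tcp_rot'],1),'grasp',g.round(4))
    print('axes x',R[:,0].round(3),'y',R[:,1].round(3),'z',R[:,2].round(3),'F',np.round(o['wrist_force'],1),'op',round(o['opening'],4))
    return o,R,p,g
E
python3 -c "
from h import *;st()"
```

```text
t 9.1 q [ -3.4  41.4  70.7  93.6  -1.3 119.4] p [ 0.8222 -0.0509  0.5299] rpy [156.7 -11.3  59.3] grasp [ 0.8891 -0.0584  0.3903]
axes x [0.501 0.843 0.195] y [ 0.75  -0.535  0.388] z [ 0.432 -0.048 -0.901] F [-0.2 -0.4 -0.3] op 0.0799
```

Emit:
drive_tool(
  deltas=[
    {"dx": 45,"dy": 78,"dz": -25,"spin": -8,"fingers": 8},
    {"dx": 45,"dy": 78,"dz": -25,"spin": -16,"fingers": 8},
    {"dx": 45,"dy": 78,"dz": -25,"spin": -24,"fingers": 8},
    {"dx": 45,"dy": 78,"dz": -25,"spin": -32,"fingers": 8},
    {"dx": 45,"dy": 78,"dz": -25,"spin": -40,"fingers": 8},
    {"dx": 45,"dy": 78,"dz": -25,"spin": -48,"fingers": 8},
    {"dx": 45,"dy": 78,"dz": -25,"spin": -54,"fingers": 8},
    {"dx": 45,"dy": 78,"dz": -25,"spin": -60,"fingers": 8},
  ],
)

```text
time: 10.1
ee_pos: [0.8236, -0.0479, 0.5512]
tcp_rot: [154.9, 15.4, 113.6]
wrist_force: [-0.9, -0.2, 0.1]
opening: 0.0804
```

Emit:
drive_tool(
  deltas=[
    {"dx": -45,"dy": 78,"dz": -25,"spin": -8,"fingers": 8},
    {"dx": -45,"dy": 78,"dz": -25,"spin": -16,"fingers": 8},
    {"dx": -45,"dy": 78,"dz": -25,"spin": -24,"fingers": 8},
    {"dx": -45,"dy": 78,"dz": -25,"spin": -32,"fingers": 8},
    {"dx": -45,"dy": 78,"dz": -25,"spin": -40,"fingers": 8},
    {"dx": -45,"dy": 78,"dz": -25,"spin": -48,"fingers": 8},
    {"dx": -45,"dy": 78,"dz": -25,"spin": -54,"fingers": 8},
    {"dx": -45,"dy": 78,"dz": -25,"spin": -60,"fingers": 8},
  ],
)

```text
time: 11.1
ee_pos: [0.8172, -0.0447, 0.5809]
tcp_rot: [-178.3, 32.6, 177.6]
wrist_force: [0.1, 0.2, -1.0]
opening: 0.08
```

```bash
python3 -c "
from h import *;st()"
```

```text
t 11.1 q [-2.9 38.4 70.7 89.7 -1.5 -0.4] p [ 0.8172 -0.0447  0.5809] rpy [-178.3   32.6  177.6] grasp [ 0.9003 -0.053   0.4503]
axes x [-0.842  0.036 -0.538] y [ 0.059  0.998 -0.026] z [ 0.536 -0.053 -0.842] F [ 0.1  0.2 -1. ] op 0.08
```

```bash
cat >> h.py <<'E'
def to(*G):
    o,R,p,g=st()
    for t in G: print('tool cm to',t,((np.array(t)-g)@R*100).round(2))
E
python3 -c "
from h import *;to((.428,-.054,.229),(.471,-.058,.162))"
```

```text
t 11.1 q [-2.9 38.4 70.7 89.7 -1.5 -0.4] p [ 0.8172 -0.0447  0.5809] rpy [-178.3   32.6  177.6] grasp [ 0.9003 -0.053   0.4503]
axes x [-0.842  0.036 -0.538] y [ 0.059  0.998 -0.026] z [ 0.536 -0.053 -0.842] F [ 0.1  0.2 -1. ] op 0.08
tool cm to (0.428, -0.054, 0.229) [51.68 -2.32 -6.68]
tool cm to (0.471, -0.058, 0.162) [51.65 -2.29  1.3 ]
```

Emit:
drive_tool(
  deltas=[
    {"dx": 6,"dy": -0.3,"dz": -0.8,"spin": 0,"fingers": 8},
    {"dx": 12,"dy": -0.6,"dz": -1.6,"spin": 0,"fingers": 8},
    {"dx": 18,"dy": -0.9,"dz": -2.4,"spin": 0,"fingers": 8},
    {"dx": 24,"dy": -1.2,"dz": -3.2,"spin": 0,"fingers": 8},
    {"dx": 30,"dy": -1.5,"dz": -4,"spin": 0,"fingers": 8},
    {"dx": 36,"dy": -1.8,"dz": -4.8,"spin": 0,"fingers": 8},
    {"dx": 42,"dy": -2.1,"dz": -5.6,"spin": 0,"fingers": 8},
    {"dx": 48,"dy": -2.3,"dz": -6.6,"spin": 0,"fingers": 8},
  ],
)

```text
time: 12.1
ee_pos: [0.4468, -0.0456, 0.4103]
tcp_rot: [-178.4, 32.6, 177.3]
wrist_force: [-1.0, 0.1, 1.6]
opening: 0.08
```

```bash
python3 -c "
from h import *;to((.428,-.054,.229),(.471,-.058,.162));snap(['wrist'],'b')"
```

```text
t 12.1 q [ -5.8 -28.4 -21.7  64.1   0.1  -2.7] p [ 0.4468 -0.0456  0.4103] rpy [-178.4   32.6  177.3] grasp [ 0.53   -0.0539  0.2798]
axes x [-0.841  0.039 -0.539] y [ 0.062  0.998 -0.024] z [ 0.537 -0.054 -0.842] F [-1.   0.1  1.6] op 0.08
tool cm to (0.428, -0.054, 0.229) [11.32 -0.52 -1.2 ]
tool cm to (0.471, -0.058, 0.162) [11.29 -0.5   6.77]
```

View pics/b_wrist.png

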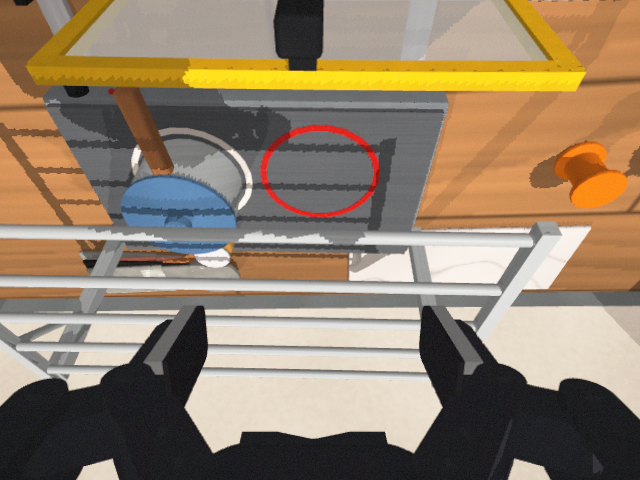

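```bash
python3 -c "
from h import *
c=load('b','wrist')
o,d=ray(c,[[297,25],[323,25],[275,25],[35,72],[582,82]])
print(o)
print([(o+e*(.4735-o[0])/e[0]).round(4) for e in d])
print(plane(c,[[33,70],[580,75]],.15))
# red ring / pot
print(plane(c,[[321,171]],.035),plane(c,[[178,219]],.107))
"
```

```text
[ 0.40064549 -0.0445051   0.34204596]
[array([ 0.4735, -0.0604,  0.1565]), array([ 0.4735, -0.0489,  0.158 ]), array([ 0.4735, -0.0704,  0.1552]), array([ 0.4735, -0.1645,  0.1898]), array([0.4735, 0.037 , 0.2154])]
[[ 0.49150434 -0.19620528  0.15      ]
 [ 0.50735289  0.07646789  0.15      ]]
[[ 0.65947351 -0.05954934  0.035     ]] [[ 0.64826006 -0.18442263  0.107     ]]
```

Emit:
drive_tool(
  deltas=[
    {"dx": 4,"dy": -0.2,"dz": 0,"spin": 0,"fingers": 8},
    {"dx": 8,"dy": -0.4,"dz": 0,"spin": 0,"fingers": 8},
    {"dx": 11.4,"dy": -0.6,"dz": 0,"spin": 0,"fingers": 6},
    {"dx": 11.4,"dy": -0.6,"dz": 1.5,"spin": 0,"fingers": 6},
    {"dx": 11.4,"dy": -0.6,"dz": 3.5,"spin": 0,"fingers": 6},
    {"dx": 11.4,"dy": -0.6,"dz": 5.5,"spin": 0,"fingers": 6},
    {"dx": 11.4,"dy": -0.6,"dz": 6.8,"spin": 0,"fingers": 6},
    {"dx": 11.4,"dy": -0.6,"dz": 6.8,"spin": 0,"fingers": 6},
  ],
)

```text
time: 13.15
ee_pos: [0.3892, -0.0507, 0.2918]
tcp_rot: [-178.4, 32.5, 177.3]
wrist_force: [0.2, 0.7, 0.6]
opening: 0.0599
```

```bash
python3 -c "
from h import *;to((.470,-.059,.162));snap(['wrist','top'],'c')"
```

```text
t 13.15 q [ -7.7 -39.  -40.7  55.9   1.1  -4.3] p [ 0.3892 -0.0507  0.2918] rpy [-178.4   32.5  177.3] grasp [ 0.4721 -0.059   0.161 ]
axes x [-0.843  0.039 -0.537] y [ 0.062  0.998 -0.024] z [ 0.535 -0.053 -0.843] F [0.2 0.7 0.6] op 0.0599
tool cm to (0.47, -0.059, 0.162) [ 0.13 -0.02 -0.19]
```

View pics/c_wrist.png

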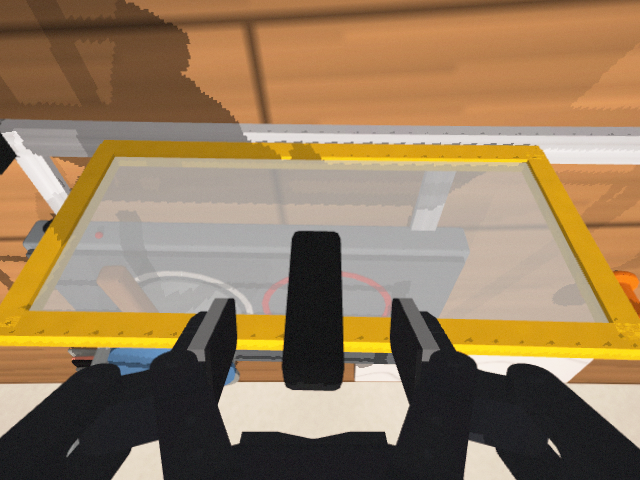

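Emit:
drive_tool(
  deltas=[
    {"dx": 0,"dy": 0,"dz": 0,"spin": 0,"fingers": 1},
    {"dx": 0,"dy": 0,"dz": 0,"spin": 0,"fingers": 1},
    {"dx": 0,"dy": 0,"dz": 0,"spin": 0,"fingers": 1},
    {"dx": 0,"dy": 0,"dz": 0,"spin": 0,"fingers": 1},
    {"dx": 0,"dy": 1,"dz": 0,"spin": 0,"fingers": 1},
    {"dx": 0,"dy": 4,"dz": -0.1,"spin": 0,"fingers": 1},
    {"dx": -0.1,"dy": 8,"dz": -0.2,"spin": 0,"fingers": 1},
    {"dx": -0.1,"dy": 12,"dz": -0.3,"spin": 0,"fingers": 1},
  ],
  force=40,
)

```text
time: 14.25
ee_pos: [0.3958, 0.07, 0.2933]
tcp_rot: [-178.4, 32.7, 177.2]
wrist_force: [20.9, -5.7, -10.5]
opening: 0.0195
```

```bash
python3 -c "
from h import *;to((.4868,.185,.162))"
```

```text
t 14.25 q [ 12.8 -36.6 -39.2  56.1  -9.9  13.2] p [0.3958 0.07   0.2933] rpy [-178.4   32.7  177.2] grasp [0.4792 0.0615 0.1629]
axes x [-0.841  0.041 -0.54 ] y [ 0.064  0.998 -0.024] z [ 0.538 -0.054 -0.841] F [ 20.9  -5.7 -10.5] op 0.0195
tool cm to (0.4868, 0.185, 0.162) [-0.09 12.37 -0.19]
```

Emit:
drive_tool(
  deltas=[
    {"dx": -0.2,"dy": 2,"dz": 0.1,"spin": 0,"fingers": 1},
    {"dx": -0.2,"dy": 5,"dz": 0.1,"spin": 0,"fingers": 1},
    {"dx": -0.3,"dy": 8,"dz": 0,"spin": 0,"fingers": 1},
    {"dx": -0.3,"dy": 10.5,"dz": 0,"spin": 0,"fingers": 1},
    {"dx": -0.3,"dy": 11.8,"dz": 0,"spin": 0,"fingers": 1},
    {"dx": -0.3,"dy": 12.3,"dz": -0.1,"spin": 0,"fingers": 1},
    {"dx": -0.3,"dy": 12.6,"dz": -0.1,"spin": 0,"fingers": 1},
    {"dx": -0.3,"dy": 12.6,"dz": -0.1,"spin": 0,"fingers": 1},
  ],
)

```text
time: 15.25
ee_pos: [0.4041, 0.1924, 0.2933]
tcp_rot: [-177.9, 32.5, 177.3]
wrist_force: [-34.3, -30.3, 25.1]
opening: 0.0197
```

```bash
python3 -c "
from h import *;to((.4868,.185,.162));snap(['top'],'d')"
```

```text
t 15.25 q [ 30.1 -26.5 -32.7  56.7 -18.8  28.8] p [0.4041 0.1924 0.2933] rpy [-177.9   32.5  177.3] grasp [0.487  0.1827 0.1627]
axes x [-0.842  0.04  -0.538] y [ 0.067  0.997 -0.031] z [ 0.535 -0.062 -0.843] F [-34.3 -30.3  25.1] op 0.0197
tool cm to (0.4868, 0.185, 0.162) [0.07 0.23 0.03]
```

View pics/d_top.png

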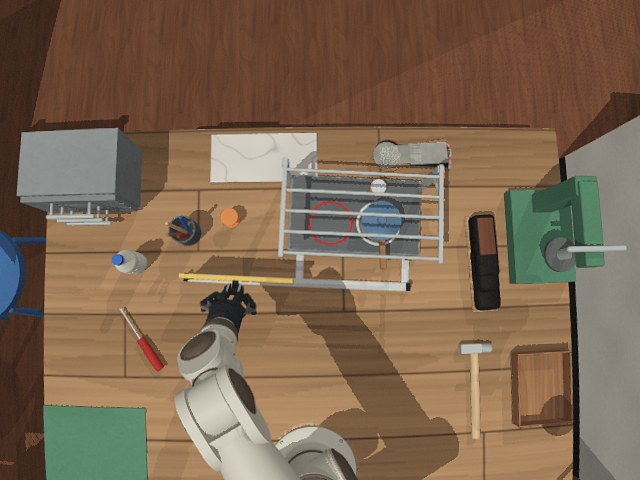

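Emit:
drive_tool(
  deltas=[
    {"dx": 0,"dy": -0.2,"dz": 0,"spin": 0,"fingers": 5},
    {"dx": 0,"dy": -0.2,"dz": 0,"spin": 0,"fingers": 5},
    {"dx": 0,"dy": -0.2,"dz": 0,"spin": 0,"fingers": 5},
    {"dx": 0,"dy": -0.2,"dz": -2,"spin": 0,"fingers": 5},
    {"dx": 0,"dy": -0.2,"dz": -5,"spin": 0,"fingers": 5},
    {"dx": 1,"dy": -2,"dz": -9,"spin": 0,"fingers": 5},
    {"dx": 3,"dy": -7,"dz": -10,"spin": 0,"fingers": 5},
    {"dx": 4,"dy": -13,"dz": -10,"spin": 0,"fingers": 5},
  ],
)

```text
time: 16.3
ee_pos: [0.3091, 0.0719, 0.3585]
tcp_rot: [-178.4, 32.6, 177.6]
wrist_force: [1.7, -0.7, -0.1]
opening: 0.0504
```

```bash
python3 -c "
from h import *;to((.47,-.187,.15),(.557,-.192,.083))"
```

```text
t 16.3 q [ 17.3 -48.4 -37.   70.8 -12.   16.9] p [0.3091 0.0719 0.3585] rpy [-178.4   32.6  177.6] grasp [0.3924 0.064  0.2281]
axes x [-0.841  0.036 -0.539] y [ 0.057  0.998 -0.024] z [ 0.538 -0.051 -0.842] F [ 1.7 -0.7 -0.1] op 0.0504
tool cm to (0.47, -0.187, 0.15) [ -3.21 -24.42  12.02]
tool cm to (0.557, -0.192, 0.083) [ -6.93 -24.26  22.36]
```

Emit:
drive_tool(
  deltas=[
    {"dx": -1.5,"dy": -4.5,"dz": 1,"spin": 0,"fingers": 5},
    {"dx": -3.5,"dy": -9,"dz": 3,"spin": 0,"fingers": 5},
    {"dx": -5,"dy": -13.5,"dz": 5,"spin": 0,"fingers": 5},
    {"dx": -6.5,"dy": -18,"dz": 7,"spin": 0,"fingers": 5},
    {"dx": -6.9,"dy": -22,"dz": 9,"spin": 0,"fingers": 5},
    {"dx": -6.9,"dy": -24.3,"dz": 11,"spin": 0,"fingers": 5},
    {"dx": -6.9,"dy": -24.3,"dz": 12,"spin": 0,"fingers": 5},
    {"dx": -6.9,"dy": -24.3,"dz": 12,"spin": 0,"fingers": 5},
  ],
)

```text
time: 17.3
ee_pos: [0.4174, -0.1791, 0.2992]
tcp_rot: [-178.4, 32.5, 177.3]
wrist_force: [0.3, 0.6, -0.4]
opening: 0.0498
```

```bash
python3 -c "
from h import *;to((.557,-.192,.083));snap(['wrist','scene'],'e')"
```

```text
t 17.3 q [-25.8 -27.9 -33.4  53.6  10.7 -19.7] p [ 0.4174 -0.1791  0.2992] rpy [-178.4   32.5  177.3] grasp [ 0.5004 -0.1872  0.1685]
axes x [-0.843  0.04  -0.537] y [ 0.062  0.998 -0.023] z [ 0.535 -0.053 -0.843] F [ 0.3  0.6 -0.4] op 0.0498
tool cm to (0.557, -0.192, 0.083) [-0.2   0.07 10.26]
```

View pics/e_wrist.png

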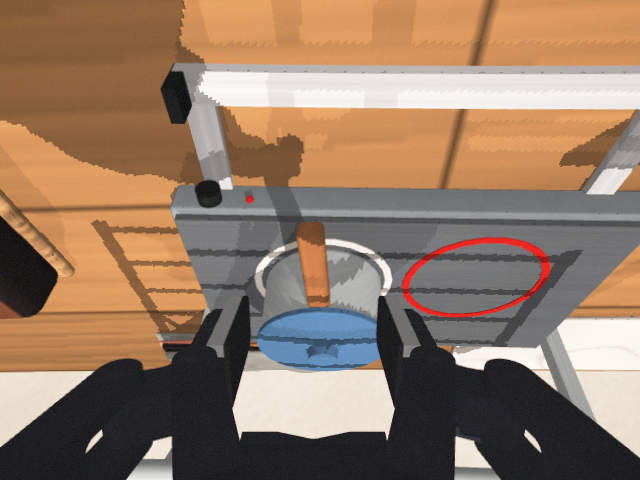

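View pics/e_scene.png

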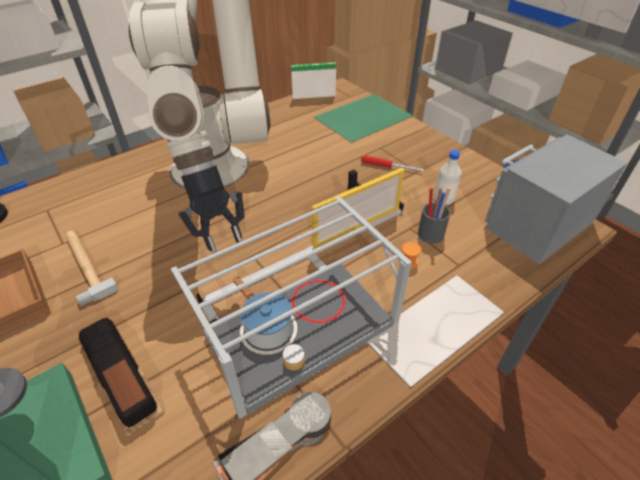

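```bash
python3 -c "
from h import *
c=load('e','wrist')
hsv=cv2.cvtColor(c['image'],cv2.COLOR_BGR2HSV)
roi=np.zeros(hsv.shape[:2],np.uint8);roi[215:308,290:340]=1
m=(roi>0)&(hsv[...,1]>120)&(hsv[...,0]<20)&(hsv[...,2]>60)
for v in range(218,308,8):
    xs=np.nonzero(m[v])[0]
    if len(xs): print(v,xs.min(),xs.max(),plane(c,[[(xs.min()+xs.max())/2,v]],.09).round(4), (plane(c,[[xs.max(),v]],.09)-plane(c,[[xs.min(),v]],.09))[0,1].round(4))
print(plane(c,[[322,348]],.107))
r=((hsv[...,0]<6)|(hsv[...,0]>174))&(hsv[...,1]>180)&(hsv[...,2]>120); r[:230]=0
ys,xs=np.nonzero(r); P=plane(c,np.c_[xs,ys],.035)
A=np.c_[2*P[:,:2],np.ones(len(P))]; s=np.linalg.lstsq(A,(P[:,:2]**2).sum(1),rcond=None)[0]
print('red',s[:2],np.sqrt(s[2]+s[:2]@s[:2]))
"
```

```text
226 298 323 [[ 0.527 -0.192  0.09 ]] 0.0133
234 297 323 [[ 0.5335 -0.1927  0.09  ]] 0.0142
242 298 324 [[ 0.5404 -0.1926  0.09  ]] 0.0145
250 298 325 [[ 0.5475 -0.1927  0.09  ]] 0.0155
258 300 325 [[ 0.5551 -0.1926  0.09  ]] 0.0147
266 301 326 [[ 0.563  -0.1925  0.09  ]] 0.0151
274 303 327 [[ 0.5714 -0.1921  0.09  ]] 0.0149
282 304 328 [[ 0.5802 -0.192   0.09  ]] 0.0153
290 306 328 [[ 0.5895 -0.1918  0.09  ]] 0.0144
298 307 328 [[ 0.5993 -0.192   0.09  ]] 0.0141
306 309 326 [[ 0.6097 -0.1925  0.09  ]] 0.0118
[[ 0.6394908  -0.19058856  0.107     ]]
red [ 0.66520486 -0.0619667 ] 0.05696659300645327
```

Emit:
drive_tool(
  deltas=[
    {"dx": -0.2,"dy": 0,"dz": 1.5,"spin": 0,"fingers": 5},
    {"dx": -0.2,"dy": 0,"dz": 3,"spin": 0,"fingers": 5},
    {"dx": -0.2,"dy": 0,"dz": 4.5,"spin": 0,"fingers": 5},
    {"dx": -0.2,"dy": 0,"dz": 6,"spin": 0,"fingers": 5},
    {"dx": -0.2,"dy": 0,"dz": 7.5,"spin": 0,"fingers": 5},
    {"dx": -0.2,"dy": 0,"dz": 9,"spin": 0,"fingers": 5},
    {"dx": -0.2,"dy": 0,"dz": 10.2,"spin": 0,"fingers": 5},
    {"dx": -0.2,"dy": 0,"dz": 10.2,"spin": 0,"fingers": 5},
  ],
)

```text
time: 18.4
ee_pos: [0.4738, -0.1851, 0.214]
tcp_rot: [-178.4, 32.5, 177.3]
wrist_force: [-0.1, -0.2, -0.4]
opening: 0.0497
```

```bash
python3 -c "
from h import *;to((.557,-.192,.083));o=snap(['wrist','scene'],'f')
cv2.imwrite('pics/f_z.png',cv2.resize(o['scene']['image'][180:380,160:400],None,fx=3,fy=3,interpolation=cv2.INTER_CUBIC))"
```

```text
t 18.4 q [-23.4 -17.7 -36.   40.4   9.4 -17.6] p [ 0.4738 -0.1851  0.214 ] rpy [-178.4   32.5  177.3] grasp [ 0.5567 -0.1933  0.0832]
axes x [-0.843  0.04  -0.537] y [ 0.062  0.998 -0.023] z [ 0.535 -0.053 -0.843] F [-0.1 -0.2 -0.4] op 0.0497
tool cm to (0.557, -0.192, 0.083) [-0.    0.13  0.03]
```

View pics/f_wrist.png

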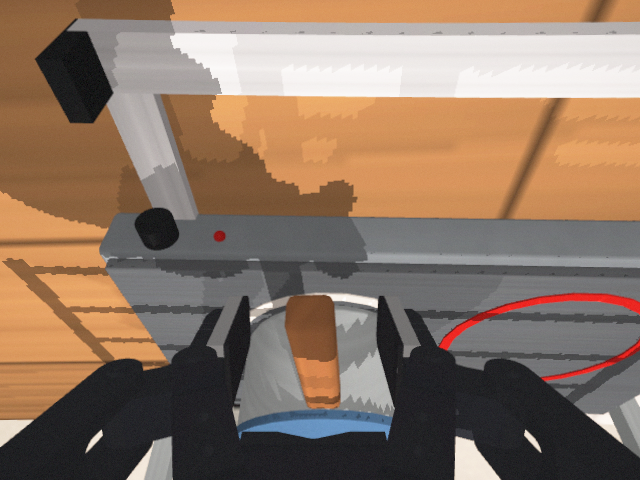

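View pics/f_z.png

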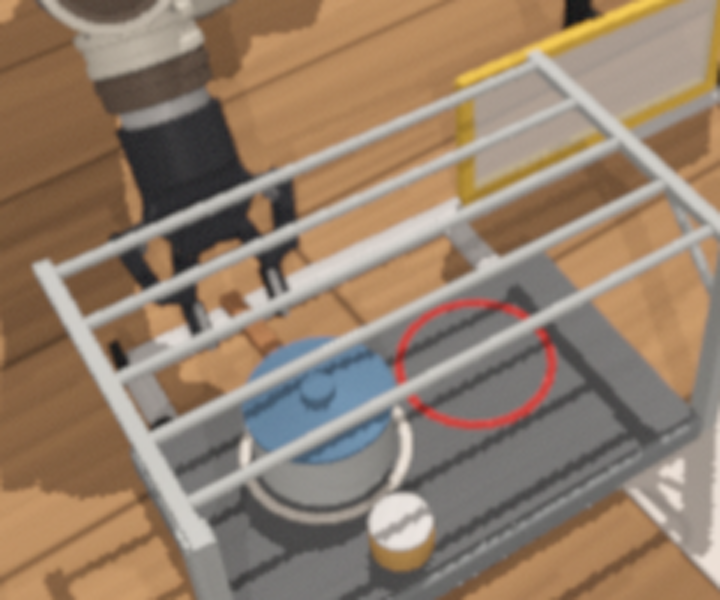

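Emit:
drive_tool(
  deltas=[
    {"dx": 0,"dy": 0.1,"dz": 0,"spin": 0,"fingers": 3},
    {"dx": 0,"dy": 0.1,"dz": 0,"spin": 0,"fingers": 2},
    {"dx": 0,"dy": 0.1,"dz": 0,"spin": 0,"fingers": 1.4},
    {"dx": 0,"dy": 0.1,"dz": 0,"spin": 0,"fingers": 1.4},
    {"dx": 0,"dy": 0.1,"dz": 0,"spin": 0,"fingers": 1.4},
    {"dx": 0,"dy": 0.3,"dz": 0,"spin": 0,"fingers": 1.4},
    {"dx": 0.01,"dy": 0.8,"dz": -0.03,"spin": 0,"fingers": 1.4},
    {"dx": 0.02,"dy": 1.5,"dz": -0.06,"spin": 0,"fingers": 1.4},
  ],
  force=20,
)

```text
time: 19.5
ee_pos: [0.4743, -0.1708, 0.2157]
tcp_rot: [-178.2, 32.6, 177.2]
wrist_force: [-0.2, -5.9, 3.9]
opening: 0.0157
```

```bash
python3 -c "
from h import *;st();o=snap(['wrist','scene','top'],'g')
cv2.imwrite('pics/g_z.png',np.hstack([cv2.resize(o['scene']['image'][200:350,180:330],None,fx=2.6,fy=2.6,interpolation=cv2.INTER_CUBIC),cv2.resize(o['top']['image'][150:300,290:440],None,fx=2.6,fy=2.6,interpolation=cv2.INTER_CUBIC)]))"
```

```text
t 19.5 q [-21.6 -18.7 -36.6  40.4   8.3 -16. ] p [ 0.4743 -0.1708  0.2157] rpy [-178.2   32.6  177.2] grasp [ 0.5575 -0.1796  0.0852]
axes x [-0.841  0.041 -0.539] y [ 0.065  0.998 -0.026] z [ 0.537 -0.057 -0.842] F [-0.2 -5.9  3.9] op 0.0157
```

View pics/g_z.png

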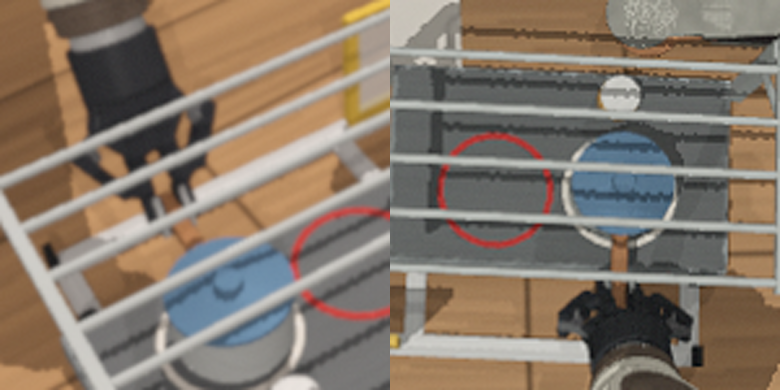

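View pics/g_wrist.png

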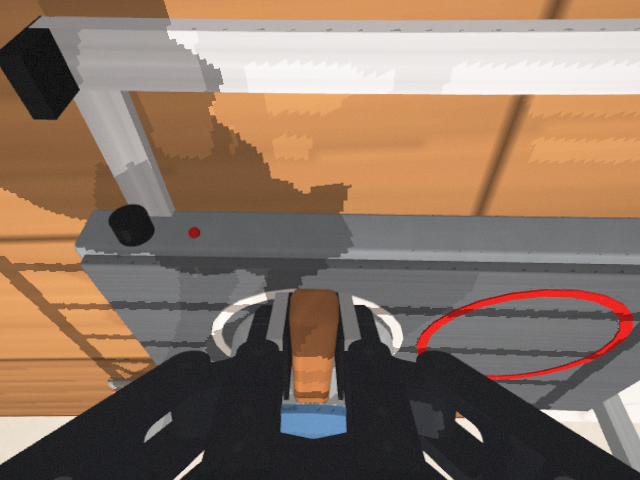

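```bash
cat >> h.py <<'E'
def lid(tag,n,roi,z=.097):
    cc=load(tag,n); hsv=cv2.cvtColor(cc['image'],cv2.COLOR_BGR2HSV)
    b=((hsv[...,0]>95)&(hsv[...,0]<125)&(hsv[...,1]>70)&(hsv[...,2]>50)).astype(np.uint8)
    m=np.zeros_like(b);x0,x1,y0,y1=roi;m[y0:y1,x0:x1]=b[y0:y1,x0:x1]
    m=cv2.morphologyEx(m,cv2.MORPH_CLOSE,np.ones((9,9)))
    cn=max(cv2.findContours(m,0,1)[0],key=cv2.contourArea)
    P=plane(cc,cv2.convexHull(cn).reshape(-1,2),z)[:,:2]
    c,r=cv2.minEnclosingCircle(P.astype(np.float32)); print(tag,n,'lid',np.round(c,4),round(r,4),((P.min(0)+P.max(0))/2).round(4))
E
python3 -c "
from h import *
lid('g','top',(320,410,185,245));lid('g','scene',(235,330,280,345))"
```

```text
g top lid [ 0.6648 -0.1867] 0.0526 [ 0.6661 -0.1849]
g scene lid [ 0.6657 -0.1881] 0.0512 [ 0.6657 -0.1881]
```

Emit:
drive_tool(
  deltas=[
    {"dx": 0.02,"dy": 1,"dz": -0.04,"spin": 0,"fingers": 1.4},
    {"dx": 0.05,"dy": 2.5,"dz": -0.11,"spin": 0,"fingers": 1.4},
    {"dx": 0.09,"dy": 4.3,"dz": -0.19,"spin": 0,"fingers": 1.4},
    {"dx": 0.13,"dy": 6.2,"dz": -0.27,"spin": 0,"fingers": 1.4},
    {"dx": 0.17,"dy": 8.1,"dz": -0.36,"spin": 0,"fingers": 1.4},
    {"dx": 0.21,"dy": 10,"dz": -0.44,"spin": 0,"fingers": 1.4},
    {"dx": 0.24,"dy": 11.5,"dz": -0.51,"spin": 0,"fingers": 1.4},
    {"dx": 0.26,"dy": 12.4,"dz": -0.55,"spin": 0,"fingers": 1.4},
  ],
)

```text
time: 20.65
ee_pos: [0.4769, -0.0458, 0.2156]
tcp_rot: [-178.3, 32.6, 177.3]
wrist_force: [0.3, -4.5, 3.2]
opening: 0.0152
```

```bash
python3 -c "
from h import *;o=snap(['wrist','scene','top'],'i');st()
lid('i','top',(290,390,185,245));lid('i','scene',(260,370,255,345))
cv2.imwrite('pics/i_z.png',np.hstack([cv2.resize(o['scene']['image'][200:350,230:380],None,fx=2.6,fy=2.6,interpolation=cv2.INTER_CUBIC),cv2.resize(o['top']['image'][150:300,270:420],None,fx=2.6,fy=2.6,interpolation=cv2.INTER_CUBIC)]))"
```

```text
t 20.8 q [ -5.5 -23.3 -40.   40.7  -0.1  -2.4] p [ 0.4769 -0.0457  0.2156] rpy [-178.4   32.6  177.4] grasp [ 0.56   -0.0538  0.085 ]
axes x [-0.842  0.039 -0.538] y [ 0.061  0.998 -0.023] z [ 0.536 -0.052 -0.842] F [-0.2 -0.   5.1] op 0.0156
i top lid [ 0.6674 -0.0605] 0.0523 [ 0.668  -0.0602]
i scene lid [ 0.6685 -0.0642] 0.0511 [ 0.6684 -0.0641]
```

View pics/i_z.png

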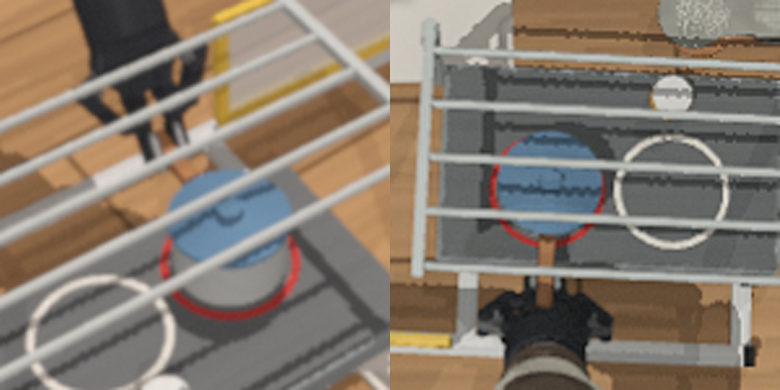

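View pics/i_wrist.png

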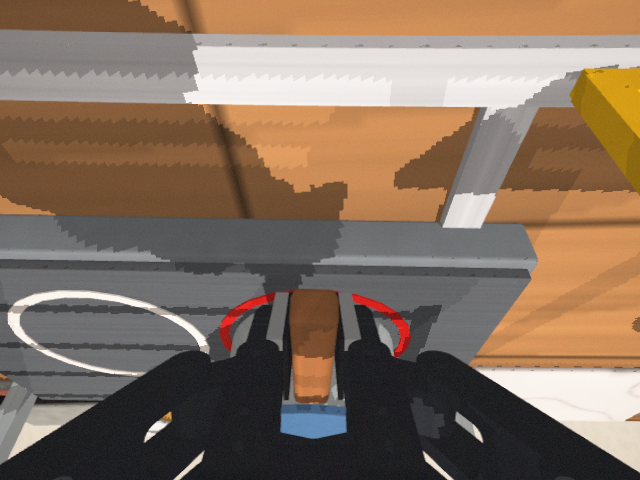

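```bash
python3 -c "
from h import *
for tag,n,roi in (('a','scene',(280,356,265,335)),('e','scene',(280,356,265,335)),('a','top',(300,360,190,255))):
    c=load(tag,n);hsv=cv2.cvtColor(c['image'],cv2.COLOR_BGR2HSV)
    m=((hsv[...,0]<8)|(hsv[...,0]>172))&(hsv[...,1]>120)&(hsv[...,2]>80)
    k=np.zeros_like(m);x0,x1,y0,y1=roi;k[y0:y1,x0:x1]=m[y0:y1,x0:x1]
    ys,xs=np.nonzero(k);P=plane(c,np.c_[xs,ys],.035)[:,:2];A=np.c_[2*P,np.ones(len(P))]
    for _ in range(3):
        s=np.linalg.lstsq(A,(P**2).sum(1),rcond=None)[0];r=np.sqrt(s[2]+s[:2]@s[:2]);e=abs(np.hypot(*(P-s[:2]).T)-r)<.006;P=P[e];A=A[e]
    print(tag,n,len(P),s[:2].round(4),r.round(4))
"
```

```text
a scene 361 [ 0.6661 -0.0625] 0.0572
e scene 357 [ 0.6661 -0.0624] 0.0572
a top 276 [ 0.6685 -0.061 ] 0.0572
```

Emit:
drive_tool(
  deltas=[
    {"dx": 0,"dy": 0,"dz": 0,"spin": 0,"fingers": 2},
    {"dx": 0,"dy": 0,"dz": 0,"spin": 0,"fingers": 3},
    {"dx": 0,"dy": 0,"dz": 0,"spin": 0,"fingers": 5},
    {"dx": 0,"dy": 0,"dz": 0,"spin": 0,"fingers": 5},
    {"dx": 0,"dy": 0,"dz": -1,"spin": 0,"fingers": 5},
    {"dx": 0,"dy": 0,"dz": -3,"spin": 0,"fingers": 5},
    {"dx": 0,"dy": 0,"dz": -6,"spin": 0,"fingers": 5},
    {"dx": 0,"dy": 0,"dz": -10,"spin": 0,"fingers": 5},
  ],
)

```text
time: 21.8
ee_pos: [0.4222, -0.0406, 0.3004]
tcp_rot: [-178.4, 32.5, 177.3]
wrist_force: [-0.2, 1.0, 0.2]
opening: 0.0502
```

```bash
python3 -c "
from h import *;o=snap(['wrist','scene','top'],'j');st()
lid('j','top',(290,390,185,245));lid('j','scene',(260,370,255,345))
cv2.imwrite('pics/j_z.png',np.hstack([cv2.resize(o['scene']['image'][200:350,230:380],None,fx=2.6,fy=2.6,interpolation=cv2.INTER_CUBIC),cv2.resize(o['top']['image'][150:300,270:420],None,fx=2.6,fy=2.6,interpolation=cv2.INTER_CUBIC)]))"
```

```text
t 21.95 q [ -5.5 -33.9 -36.9  54.1  -0.1  -2.3] p [ 0.4228 -0.0407  0.3026] rpy [-178.4   32.9  177.3] grasp [ 0.5066 -0.049   0.1725]
axes x [-0.839  0.039 -0.542] y [ 0.062  0.998 -0.024] z [ 0.54  -0.054 -0.84 ] F [-0.3  0.9  0.1] op 0.05
j top lid [ 0.6676 -0.0612] 0.0521 [ 0.668  -0.0602]
j scene lid [ 0.6685 -0.0642] 0.0511 [ 0.6686 -0.0649]
```

View pics/j_z.png

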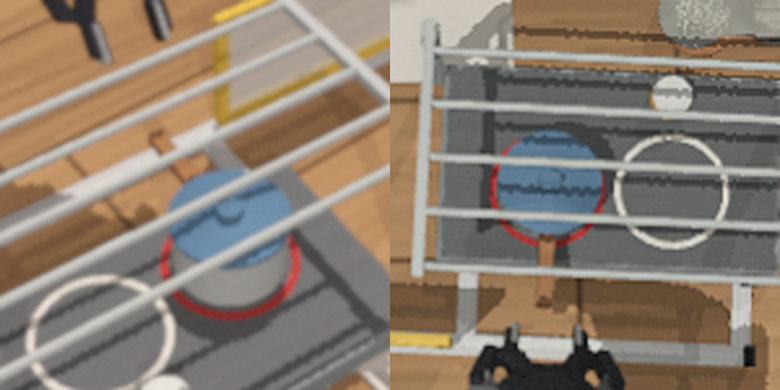

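View pics/j_wrist.png

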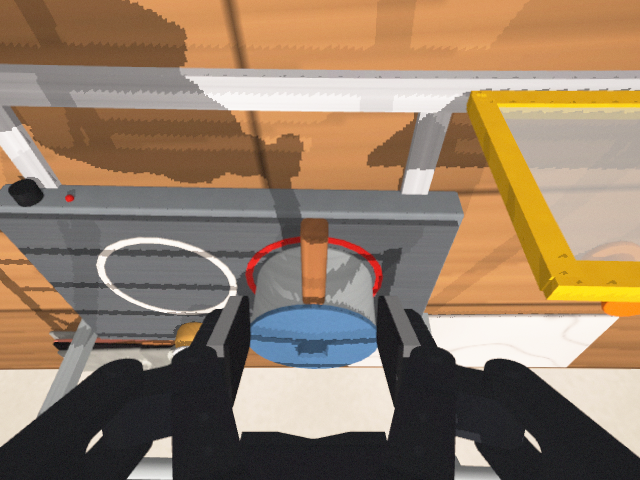

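```bash
python3 -c "
from h import *;to((.44,-.02,.23),(.444,.187,.230),(.487,.183,.163))"
```

```text
t 21.95 q [ -5.5 -33.9 -36.9  54.1  -0.1  -2.3] p [ 0.4228 -0.0407  0.3026] rpy [-178.4   32.9  177.3] grasp [ 0.5066 -0.049   0.1725]
axes x [-0.839  0.039 -0.542] y [ 0.062  0.998 -0.024] z [ 0.54  -0.054 -0.84 ] F [-0.3  0.9  0.1] op 0.05
tool cm to (0.44, -0.02, 0.23) [ 2.58  2.34 -8.59]
tool cm to (0.444, 0.187, 0.23) [ 3.05 23.02 -9.48]
tool cm to (0.487, 0.183, 0.163) [ 3.07 23.05 -1.51]
```

Emit:
drive_tool(
  deltas=[
    {"dx": 1.5,"dy": 0,"dz": -4.5,"spin": 0,"fingers": 5},
    {"dx": 2.6,"dy": 1.5,"dz": -8.6,"spin": 0,"fingers": 5},
    {"dx": 2.7,"dy": 6,"dz": -8.8,"spin": 0,"fingers": 5},
    {"dx": 2.8,"dy": 11,"dz": -9,"spin": 0,"fingers": 6},
    {"dx": 2.9,"dy": 16,"dz": -9.2,"spin": 0,"fingers": 6},
    {"dx": 3,"dy": 20.5,"dz": -9.4,"spin": 0,"fingers": 6},
    {"dx": 3,"dy": 23,"dz": -9.5,"spin": 0,"fingers": 6},
    {"dx": 3,"dy": 23,"dz": -9.5,"spin": 0,"fingers": 6},
  ],
)

```text
time: 22.95
ee_pos: [0.3611, 0.1966, 0.3569]
tcp_rot: [-178.3, 32.4, 177.5]
wrist_force: [-0.0, -0.6, -1.1]
opening: 0.0599
```

```bash
python3 -c "
from h import *;snap(['wrist'],'k');to((.487,.183,.163))"
```

```text
t 23.0 q [ 33.8 -31.2 -28.4  66.6 -20.   32.1] p [0.3611 0.1956 0.3571] rpy [-178.3   32.5  177.5] grasp [0.444  0.1873 0.2263]
axes x [-0.843  0.037 -0.537] y [ 0.06   0.998 -0.025] z [ 0.535 -0.054 -0.843] F [-0.5  0.1 -0.2] op 0.06
tool cm to (0.487, 0.183, 0.163) [-0.24 -0.01  7.66]
```

View pics/k_wrist.png

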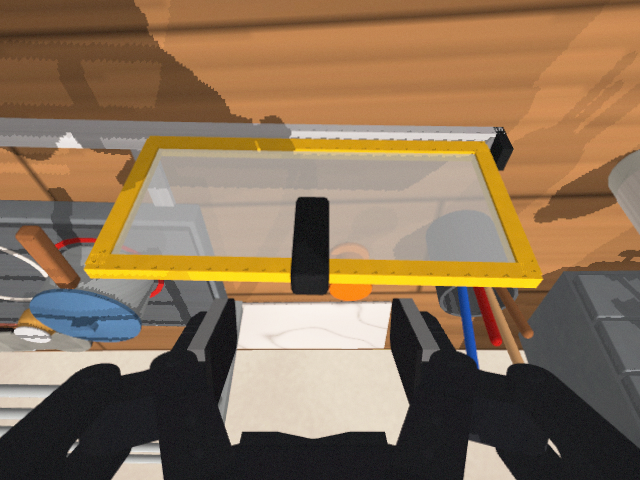

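Emit:
drive_tool(
  deltas=[
    {"dx": -0.2,"dy": 0,"dz": 2,"spin": 0,"fingers": 6},
    {"dx": -0.2,"dy": 0,"dz": 4,"spin": 0,"fingers": 6},
    {"dx": -0.2,"dy": 0,"dz": 6,"spin": 0,"fingers": 6},
    {"dx": -0.2,"dy": 0,"dz": 7.4,"spin": 0,"fingers": 6},
    {"dx": -0.2,"dy": 0,"dz": 7.6,"spin": 0,"fingers": 4},
    {"dx": -0.2,"dy": 0,"dz": 7.6,"spin": 0,"fingers": 1},
    {"dx": -0.2,"dy": 0,"dz": 7.6,"spin": 0,"fingers": 1},
    {"dx": -0.2,"dy": 0,"dz": 7.6,"spin": 0,"fingers": 1},
  ],
  force=40,
)

```text
time: 24.0
ee_pos: [0.4036, 0.1908, 0.2958]
tcp_rot: [-178.4, 32.6, 177.3]
wrist_force: [-3.2, -5.7, 4.2]
opening: 0.0199
```

```bash
python3 -c "
from h import *;to((.4687,-.1166,.163),(.4778,.0333,.163))"
```

```text
t 24.0 q [ 29.8 -27.  -32.8  56.6 -18.3  28.5] p [0.4036 0.1908 0.2958] rpy [-178.4   32.6  177.3] grasp [0.4868 0.1826 0.1653]
axes x [-0.841  0.04  -0.539] y [ 0.062  0.998 -0.024] z [ 0.537 -0.053 -0.842] F [-3.2 -5.7  4.2] op 0.0199
tool cm to (0.4687, -0.1166, 0.163) [  0.45 -29.96   0.82]
tool cm to (0.4778, 0.0333, 0.163) [  0.28 -14.94   0.51]
```

Emit:
drive_tool(
  deltas=[
    {"dx": 0.01,"dy": -1,"dz": 0.02,"spin": 0,"fingers": 1},
    {"dx": 0.04,"dy": -3.5,"dz": 0.07,"spin": 0,"fingers": 1},
    {"dx": 0.07,"dy": -6.5,"dz": 0.14,"spin": 0,"fingers": 1},
    {"dx": 0.1,"dy": -9.5,"dz": 0.2,"spin": 0,"fingers": 1},
    {"dx": 0.14,"dy": -12.5,"dz": 0.26,"spin": 0,"fingers": 1},
    {"dx": 0.17,"dy": -15.5,"dz": 0.33,"spin": 0,"fingers": 1},
    {"dx": 0.2,"dy": -18,"dz": 0.38,"spin": 0,"fingers": 1},
    {"dx": 0.22,"dy": -20,"dz": 0.42,"spin": 0,"fingers": 1},
  ],
)

```text
time: 25.0
ee_pos: [0.3912, -0.0096, 0.2957]
tcp_rot: [-178.5, 32.6, 177.3]
wrist_force: [1.0, 2.5, 0.7]
opening: 0.0196
```

```bash
python3 -c "
from h import *;to((.4687,-.1166,.165))"
```

```text
t 25.0 q [ -0.7 -39.3 -40.4  56.3  -2.6   1.7] p [ 0.3912 -0.0096  0.2957] rpy [-178.5   32.6  177.3] grasp [ 0.4745 -0.0177  0.1653]
axes x [-0.841  0.04  -0.539] y [ 0.061  0.998 -0.023] z [ 0.537 -0.052 -0.842] F [1.  2.5 0.7] op 0.0196
tool cm to (0.4687, -0.1166, 0.165) [ 0.11 -9.9   0.22]
```

Clean slide. Finish and press lightly against the stop.

Emit:
drive_tool(
  deltas=[
    {"dx": 0.03,"dy": -2.5,"dz": 0.05,"spin": 0,"fingers": 1},
    {"dx": 0.06,"dy": -5,"dz": 0.1,"spin": 0,"fingers": 1},
    {"dx": 0.09,"dy": -7.5,"dz": 0.16,"spin": 0,"fingers": 1},
    {"dx": 0.1,"dy": -9,"dz": 0.2,"spin": 0,"fingers": 1},
    {"dx": 0.11,"dy": -9.7,"dz": 0.22,"spin": 0,"fingers": 1},
    {"dx": 0.11,"dy": -10,"dz": 0.22,"spin": 0,"fingers": 1},
    {"dx": 0.11,"dy": -10.2,"dz": 0.22,"spin": 0,"fingers": 1},
    {"dx": 0.11,"dy": -10.2,"dz": 0.22,"spin": 0,"fingers": 1},
  ],
)

```text
time: 26.0
ee_pos: [0.3853, -0.1096, 0.2957]
tcp_rot: [-178.6, 32.6, 177.4]
wrist_force: [-7.0, 14.5, 7.7]
opening: 0.0197
```

```bash
python3 -c "
from h import *;to((.4687,-.1166,.165))"
```

```text
t 26.0 q [-17.8 -37.3 -39.3  56.    6.8 -12.8] p [ 0.3853 -0.1096  0.2957] rpy [-178.6   32.6  177.4] grasp [ 0.4686 -0.1171  0.1652]
axes x [-0.841  0.038 -0.539] y [ 0.058  0.998 -0.02 ] z [ 0.537 -0.048 -0.842] F [-7.  14.5  7.7] op 0.0197
tool cm to (0.4687, -0.1166, 0.165) [0.   0.05 0.02]
```

Emit:
drive_tool(
  deltas=[
    {"dx": 0,"dy": 0,"dz": 0,"spin": 0,"fingers": 3},
    {"dx": 0,"dy": 0,"dz": 0,"spin": 0,"fingers": 5},
    {"dx": 0,"dy": 0,"dz": 0,"spin": 0,"fingers": 5},
    {"dx": 0,"dy": 0,"dz": -0.5,"spin": 0,"fingers": 5},
    {"dx": 0,"dy": 0,"dz": -2,"spin": 0,"fingers": 5},
    {"dx": 0,"dy": 0,"dz": -4,"spin": 0,"fingers": 5},
    {"dx": 0,"dy": 0,"dz": -6,"spin": 0,"fingers": 5},
    {"dx": 0,"dy": 0,"dz": -7,"spin": 0,"fingers": 5},
  ],
)

```text
time: 27.0
ee_pos: [0.3474, -0.1069, 0.356]
tcp_rot: [-178.3, 32.7, 177.3]
wrist_force: [-0.2, -0.2, 0.3]
opening: 0.05
```

```bash
python3 -c "
from h import *;o=snap(['wrist','scene','top'],'l');st()
lid('l','top',(290,390,185,245));lid('l','scene',(260,370,255,345))"
```

```text
t 27.15 q [-19.3 -42.1 -35.1  65.1   7.3 -14.1] p [ 0.3479 -0.1069  0.3546] rpy [-178.3   32.6  177.3] grasp [ 0.4312 -0.1153  0.2241]
axes x [-0.841  0.039 -0.539] y [ 0.062  0.998 -0.024] z [ 0.537 -0.054 -0.842] F [0.5 1.2 0.3] op 0.0499
l top lid [ 0.6676 -0.0612] 0.0521 [ 0.668  -0.0602]
l scene lid [ 0.6685 -0.0642] 0.0511 [ 0.6686 -0.0642]
```

View pics/l_top.png

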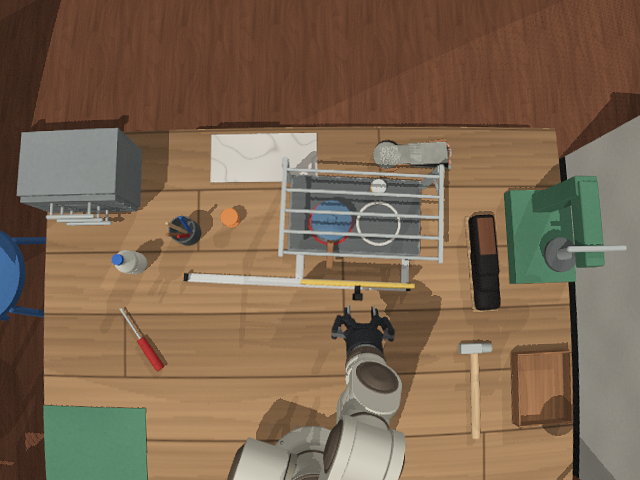

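View pics/l_scene.png

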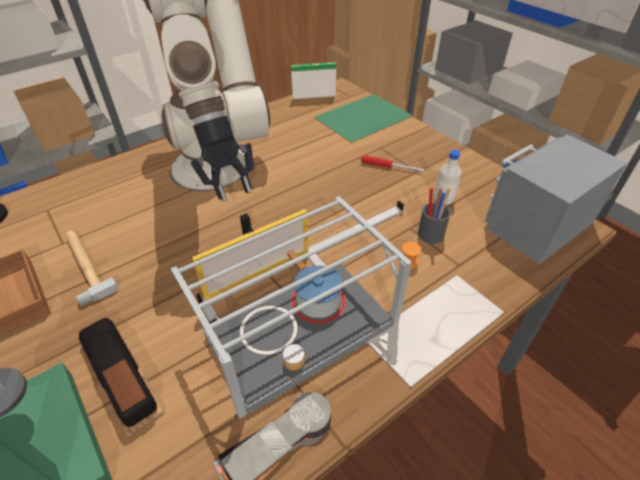

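View pics/l_wrist.png

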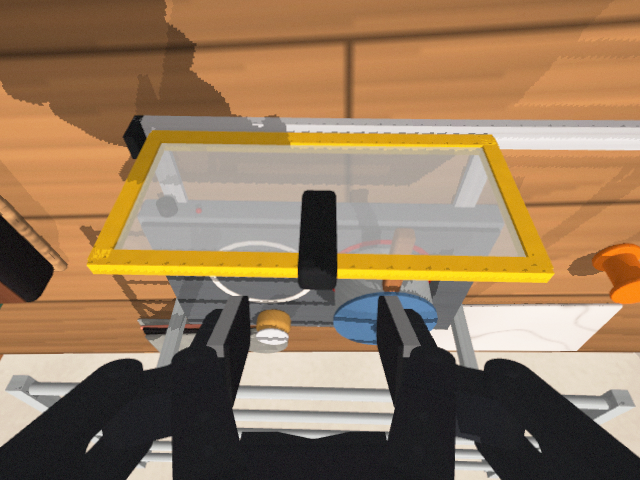

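```bash
python3 -c "
from workcell import bot
print(bot.job_done())"
```

```text
the job is handed in; nothing more can be done
None
```

The job is handed in at about 27 s of the 67 s allowed. The pot stands in the red ring, the guard is shut, and the robot is clear of everything.

**How it was done**
- **Leaning the tool:** the moves have no tilt command, so I leaned the tool about 33° by driving the arm past its reach, high over the bench. I also gave it a half turn to keep the last joint in range.
- **Guard open:** I gripped the guard and slid it to the open stop, where I felt about 30 N.
- **Pot:** I gripped the handle under the front rod at 20 N, slid the pot about 13 cm along the plate, and let go.
- **Guard shut:** I slid the guard back to the shut stop, where I felt about 15 N. The total travel matched 0.30 m. Then I let go and backed off.

**Last checks**
- **Pot position:** the top camera puts the lid within about 1 mm of the red ring's centre. The scene camera puts it about 3 mm off in another direction. That difference is about the calibration error, and averaged they put the pot within 1 mm of centre.
- **Pot after release:** its position did not change when I released it or when the guard was shut.
- **Other objects:** they look unmoved in the pictures by eye; I did not measure them.

**What did not fully agree**
- **Handle grip:** while I held the handle, the grasp point read about 2 mm high and there was 3–5 N upward on the tool. The pot may have had a very slight load on it, but no tilt was visible in the pictures.
- **Pot turn:** the pot turned about 4° when the pads lined up with the handle.
- **Guard side load:** opening the guard loaded the wrist sideways, about 55 N in all at the stop, below the 120 N limit.

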